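# Index the cassette carousel by one hole and read the next test

## Robot

A 6-joint arm with a two-finger parallel gripper is mounted at the origin on a cart in front of the work surface, level with it; the furniture and walls round the work are solid. World frame = base frame: x ahead of the robot, y to its left, z up, the work surface at z = 0. Lengths are in mm, angles in rad, forces in N, time in s.
With the tool pointing down it reaches from about 350 to 975 mm from the base axis. Payload 7.1 kg.
Tool frame: the origin (TCP) lies on the front face of the gripper's body, between the roots of the fingers; the fingertips stand 80 mm ahead of it and the grasp point (between the pads) lies 61 mm ahead of it (env.tips_ahead is the distance from the TCP to the fingertips, in mm); z points along the fingers, y is the direction in which the jaws open and shut (so a half turn about z gives the same grasp; the last joint's range is limited). The gripper opens to 88 mm and grips with 3 to 60 N. Pads are 20 mm wide; open, the fingers measure 115 mm over their backs; the gripper's body (75 mm by 178 mm) begins 61 mm behind the grasp point.
Start: joints at [1.118, 0.423, 1.63, -0, 1.089, -0.019], TCP at [262.669, 567.107, 302.675] pointing down, gripper open.
Joint ranges: [-3, 3], [-0.9, 2.11], [0.09, 2.58], [-1.31, 4.45], [0.11, 2.69], [-2.54, 2.54]. Speed limits (rad/s): [2.39, 2.39, 3.01, 3.14, 3.14, 3.14].

## Interface

Orientations are given as a unit quaternion [x, y, z, w].
In Python, from station import env, set_gripper, viewer, workorder gives the robot as it stands. Calls block until the motion is done:
- env.reach(position, orientation): joint-space move of the TCP to a pose.
- env.move_l(position, rot=None, rate=150, f_stop=None): straight line of the TCP; rot=None keeps the orientation; rate is the mean speed in mm/s. With f_stop (N) it stops when the force on the tool has changed by that much, and returns True; else False.
- env.move_joints(angles): joint-space move.
- set_gripper(opening): finger opening in mm; the grip force is fixed at half the most; returns when the fingers have stopped.
- env.hold(seconds).
- env.ik(position, orientation): joint angles nearest the present ones, or None.
- env.read_state(): the state.
- viewer.camera(name): name is "scene" or "top" or "wrist"; returns the picture (400x640x3 uint8, blue, green, red); there is no depth.
- viewer.camera_params(name): a dict with "fx", "fy", "cx", "cy" (pixels), "dist" ([k1, k2, p1, p2, k3] as OpenCV has them; the pictures are not rectified), "pose" (4x4, takes a point from camera to world coordinates); the wrist camera has in their place "tool_from_camera" (4x4, takes a point from camera to tool coordinates, whose origin is the TCP and whose axes are the flange's). Camera axes: x right, y up, looking along -z (the intrinsics and any distortion apply to the point x, -y, -z); pixel columns grow to the right and rows downward; lengths in mm; the calibration is good to about 2 mm. A picture is of the moment at which its call begins: read the wrist's pose just before it. camera_params takes no time and is no camera call.
A pose or a line that the arm cannot do raises env.IKError and nothing moves.
- workorder.sign_off(): hands the job in, once; it reports no verdict.
The state is a dict: "time_s": time; "qpos": joint angles; "dq": joint speeds; "tau": joint torques, N m; "tool_pos": TCP position; "orientation": TCP orientation; "force": force on the tool from outside, world axes, zero at the start; "wrist_torque": the same for the moment, N m; "width": finger opening in mm.
Only numpy, scipy, OpenCV 4.12 (cv2) and the standard library are available. Lean on these libraries where they do the work, as an engineer would, in place of code of your own. Each camera call takes 0.05 s, during which the arm holds its last target.

## Task

Index the test-cassette carousel by one station: with a fingertip press the red spring plunger on its rim right down, keep it down while you swing the carousel counter-clockwise (seen from above), and let the plunger spring back up into the very next index hole, so that the carousel is locked with the next cassette under the reader. Only then press the green key on top of the reader right down and let go. This is all touch work: pick nothing up, do not turn the carousel the wrong way or past the next hole, do not force it, and leave the cassettes in their nests and everything else on the table alone.

Things in the scene. Friction and masses are not known exactly. Their poses are not given: they have to be found in the camera images.
- indexer: the fixed instrument: a white round drum 308 mm across under a bare aluminium index ring (top 34 mm above the table), with the reader on its far side. Origin on the table, on the carousel's axis; z up, x from the axis to the reader, roughly away from the robot (turned up to 0.35 rad). Eight 10 mm index holes, 45 degrees apart, lie on a circle of 132 mm radius, joined by a narrow slot
- reader_arm (a point): centre of the top of the reader's white level arm, 124 mm from the axis along the indexer's x, 128 mm above the table. The arm is 170 mm long (along x), 84 mm wide, 26 mm thick, and stands on a white column 163 to 209 mm from the axis; a grey snout, 45 to 101 mm from the axis, reaches down to 57 mm above the table
- carousel (a joint): turn of the carousel, rad: 0 at the start (locked in a hole), grows counter-clockwise seen from above; next hole at +0.785. A grey disc of 108 mm radius, top 44 mm high, with eight radial nests (white rails 3.5 mm high) and an aluminium ear over the ring that carries the plunger. Turns with about 1 N at the plunger, stays where it is left; locked with half a degree of play while the plunger is up
- plunger (a joint): how far the plunger is pressed, m: 0 up, 0.010 fully down; 4 N to start, 8 N fully down. It frees the carousel at 0.007 to 0.0075. Let go between two holes, it rubs under the ring (about 0.007) and springs up by itself within about 1 degree of a hole, also while the carousel is being turned slowly
- plunger_head (a point): centre of the top of the plunger's red round press head, 32 mm across, 132 mm from the axis, 76 mm above the table when up, 66 mm fully down; moves with plunger and carousel. At the start 157.5 degrees counter-clockwise from the indexer's x (robot side, left of the middle). Under it a steel barrel, 22 mm across, up to 57.5 mm
- next_hole (a point): centre of the next index hole, on the ring's top 34 mm above the table, fixed on the indexer (202.5 degrees counter-clockwise from its x): the plunger must end right above it
- push_tab (a point): middle of the top edge, 90 mm above the table, of the upright aluminium finger tab on the carousel's ear, with a black rubber face towards the press head: 5 mm thick, 30 mm wide (along the radius), 46 mm high, its face 34 mm counter-clockwise of the middle of the head. A finger on the head side of the tab can push the carousel counter-clockwise here, with or without pressing the head
- hub (a point): centre of the top of the carousel's hub, on the axis, 53 mm above the table
- read_window (a point): the reading place under the reader's snout: point on the nest floor 70 mm from the axis along the indexer's x, 44 mm above the table; the middle of the nest that is being read lies here
- read_key (a joint): how far the green key is pressed, m: 0 up, 0.006 fully down; springs back. 1.5 N to start, 5 N fully down
- read_key_top (a point): centre of the top of the round green key, 26 mm across, on a 42 mm round grey collar (top 139.5 mm above the table) on the reader's arm, 73 mm from the axis along the indexer's x; its top is 145.5 mm above the table when up
- cassette_read: white test cassette, 66 x 18 x 5 mm, already read, lying in the nest under the snout at the start; origin under its middle, x along its length
- cassette_next: white test cassette, same size, in the next nest (45 degrees clockwise of the reader, far right): the one to bring under the snout
- cassette_wait_a: white test cassette, same size, in the nest 90 degrees clockwise of the reader
- cassette_wait_b: white test cassette, same size, in the nest 135 degrees clockwise of the reader
- bottle_red: white dropper bottle with a red cap, 27 mm across, 82 mm tall; origin under its middle; leave alone
- bottle_blue: white dropper bottle with a blue cap, 27 mm across, 82 mm tall; origin under its middle; leave alone
- tip_box: clear clamshell box of dropper tips, 100 x 106 x 51 mm; origin under its middle; leave alone
- tip_tray: clear tray with white dropper tips standing in its wells, 95 x 106 x 36 mm; origin under its middle; leave alone
- label_roll: roll of white labels lying flat, 61 mm across, 25 mm high; origin under its middle; leave alone
- pen: blue pen lying on the table, 147 mm long, 12 mm high; origin under its middle; leave alone
- pouch: flat blue swab pouch, 176 x 28 x 6 mm; origin under its middle; leave alone

How it is judged:
By the outcome, as a careful person would: the job done as asked, in the order asked, and still so for the second after the job is handed in, with the robot touching nothing.
It also fails if it takes over 48 s, if anything falls off the work surface, if the arm or the gripper's body presses on something with over 40 N, if the wrist force passes 120 N, or if a joint passes its speed limit or range.

## Working session

There is one attempt and no reset: what is moved stays moved. The work goes in short steps, each a Python script; the robot and the scene stay as the last script left them, time stands still between calls to the robot, and variables do not carry over. Pictures are saved under pics/ and viewed, and the job is handed in when it is done.

```bash
ls; mkdir -p pics; python3 - <<'E'
from station import env, viewer
import cv2
s=env.read_state();print(s)
for n in("scene","top"):
    cv2.imwrite(f"pics/{n}0.png",viewer.camera(n)); p=viewer.camera_params(n);print(n,p)
print(viewer.camera_params("wrist"))
E
```

```text
pics
{'time_s': 0.0, 'qpos': array([ 1.11801737e+00,  4.23855290e-01,  1.63066971e+00,  3.40392125e-05,
        1.08857596e+00, -1.90166242e-02]), 'dq': array([ 0.00052875, -0.00191828,  0.00205369, -0.00122169,  0.00146881,
        0.00072293]), 'tau': array([ 2.36506465e-03, -5.44646430e+01, -2.73662317e+01,  6.44525955e-02,
        2.28937523e-02, -1.27467001e-04]), 'tool_pos': array([262.47563664, 566.75052793, 301.90054646]), 'orientation': array([ 2.15192561e-01,  9.76571345e-01, -7.29743587e-04, -1.90912968e-04]), 'force': array([ 0.32732   , -1.32021692, -0.42614675]), 'wrist_torque': array([ 0.03304383, -0.00101903, -0.00614216]), 'width': 87.78144713854712}
scene {'fx': 403.94489083075933, 'fy': 403.94489083075933, 'cx': 320.749779429799, 'cy': 196.19007926166432, 'dist': array([-0.02304785,  0.        ,  0.        ,  0.        ,  0.        ]), 'pose': array([[ 8.01351626e-01,  2.99861188e-01, -5.17608771e-01,
        -1.13486692e+02],
       [-5.98172493e-01,  4.08952735e-01, -6.89164225e-01,
        -8.50824520e+02],
       [ 5.02391943e-03,  8.61882201e-01,  5.07083654e-
[... 497 characters left out ...]
76e-03,  1.63887710e-01,  9.86464120e-01,
         1.82809999e+03],
       [ 0.00000000e+00,  0.00000000e+00,  0.00000000e+00,
         1.00000000e+00]])}
{'fx': 301.5200136492345, 'fy': 301.5200136492345, 'cx': 317.2641375079377, 'cy': 198.93389407610522, 'dist': array([-0.05810344,  0.        ,  0.        ,  0.        ,  0.        ]), 'tool_from_camera': array([[-3.28879554e-05,  9.62581307e-01,  2.70993038e-01,
         7.31605785e+01],
       [ 9.99999976e-01,  9.08809410e-05, -2.01452926e-04,
        -1.98511729e-02],
       [-2.18542923e-04,  2.70993025e-01, -9.62581286e-01,
        -8.20841005e+01],
       [ 0.00000000e+00,  0.00000000e+00,  0.00000000e+00,
         1.00000000e+00]])}
```

View pics/scene0.png

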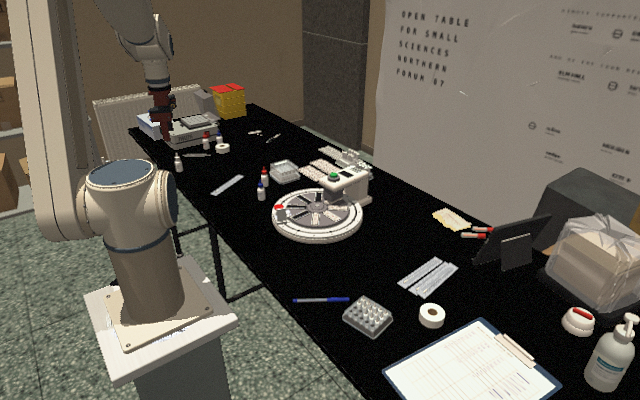

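View pics/top0.png

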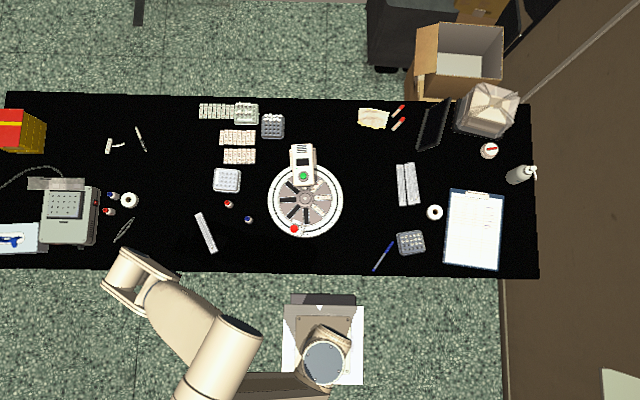

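The top view shows the carousel near (305,200), the red head near (294,229) and the green key near (303,176). I'll turn these into rough positions next.

```bash
cat > h.py <<'E'
import numpy as np, cv2
from scipy.spatial.transform import Rotation as R
def ray(uv,P,T):
    K=np.array([[P['fx'],0,P['cx']],[0,P['fy'],P['cy']],[0,0,1]])
    u=cv2.undistortPoints(np.array([[uv]],float),K,P['dist'])[0,0]
    d=T[:3,:3]@np.array([u[0],-u[1],-1]); return T[:3,3],d/np.linalg.norm(d)
def onz(uv,P,T,z):
    o,d=ray(uv,P,T); return o+d*(z-o[2])/d[2]
def proj(X,P,T):
    c=np.linalg.inv(T)@np.append(X,1)
    K=np.array([[P['fx'],0,P['cx']],[0,P['fy'],P['cy']],[0,0,1]])
    return cv2.projectPoints(np.array([[c[0],-c[1],-c[2]]]),np.zeros(3),np.zeros(3),K,P['dist'])[0][0,0]
def wristT(s,P):
    T=np.eye(4);T[:3,:3]=R.from_quat(s['orientation']).as_matrix();T[:3,3]=s['tool_pos']
    return T@P['tool_from_camera']
def blobs(img,color,minA=4):
    h=cv2.cvtColor(img,cv2.COLOR_BGR2HSV).astype(int);H,S,V=h[...,0],h[...,1],h[...,2]
    m=((H<8)|(H>172)) if color=='red' else ((H>45)&(H<85))
    m=(m&(S>130)&(V>60)).astype(np.uint8)
    n,l,st,c=cv2.connectedComponentsWithStats(m)
    return [(c[i].round(2),st[i].tolist()) for i in range(1,n) if st[i][4]>=minA],m
E
python3 - <<'E'
from h import *
from station import viewer
P=viewer.camera_params("top");im=cv2.imread("pics/top0.png")
for c,z in(('red',76),('green',145.5)):
    for b in blobs(im,c)[0]: 
        if 250<b[0][0]<360 and 140<b[0][1]<260: print(c,b,onz(b[0],P,P['pose'],z))
P=viewer.camera_params("scene");im=cv2.imread("pics/scene0.png")
for c,z in(('red',76),('green',145.5)):
    for b in blobs(im,c)[0]: 
        if 230<b[0][0]<380 and 140<b[0][1]<260: print(c,b,onz(b[0],P,P['pose'],z))
E
```

```text
red (array([293.57, 228.33]), [290, 225, 8, 8, 49]) [448.09592108 124.40059958  76.        ]
green (array([302.67, 175.5 ]), [300, 173, 6, 6, 30]) [646.28954478  91.60104189 145.5       ]
red (array([263.69, 170.55]), [261, 166, 6, 9, 29]) [534.55880908 373.16133789  76.        ]
red (array([278.3 , 205.91]), [274, 204, 10, 5, 33]) [445.82615484 123.28110195  76.        ]
green (array([333.13, 174.52]), [330, 173, 7, 4, 23]) [642.60570816  87.44706253 145.5       ]
```

```bash
cat >> h.py <<'E'
def down(hd): # tool z down, tool x heading hd (rad)
    a=hd/2; return np.array([np.cos(a),np.sin(a),0,0])
E
python3 - <<'E'
from h import *
from station import env, viewer, set_gripper
q=down(np.radians(95)); print(env.ik([520,100,300],q))
env.reach([520,100,300],q); 
set_gripper(0)
env.hold(0.3)
P=viewer.camera_params("wrist");s=env.read_state();T=wristT(s,P);im=viewer.camera("wrist");cv2.imwrite("pics/w1.png",im)
np.save("w1.npy",T)
print(s['time_s'],s['tool_pos'],s['width'],s['force'])
for c,z in(('red',76),('green',145.5)):
    for b in blobs(im,c,40)[0]: print(c,b,onz(b[0],P,T,z))
E
```

```text
[ 1.67513556e-01  2.86953413e-01  1.84275252e+00 -4.44089210e-16
  1.01188673e+00  8.02470935e-02]
3.6667 [520.00879498  99.99981956 300.00662981] 0.507707315207905 [-0.44705758 -0.47847534  0.38624015]
red (array([247.34, 157.5 ]), [232, 143, 32, 30, 772]) [447.15368667 125.16928592  76.        ]
red (array([570.66, 261.79]), [559, 260, 26, 7, 70]) [826.85550407  36.86635065  76.        ]
green (array([462.18, 229.21]), [447, 215, 31, 29, 683]) [645.51570397  91.16595897 145.5       ]
```

View pics/w1.png

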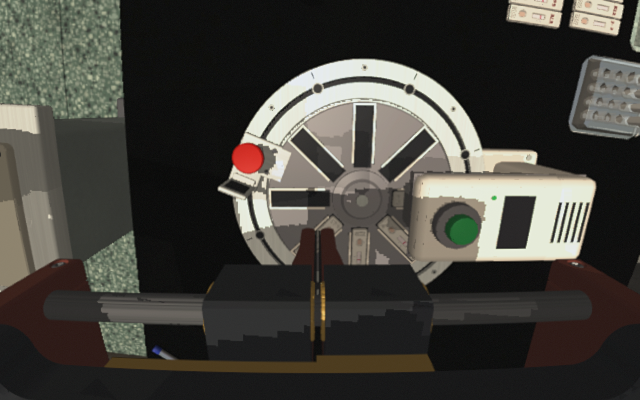

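The wrist view shows the red head at (247,157), with the tab just below it at (237,187). The hub is at (362,200), the green key at (462,229) and the next hole at about (260,235). I'll solve the frame, check it against the hub and hole pixels, then press.

```bash
cat >> h.py <<'E'
p=np.array([447.15,125.17]);k=np.array([645.5,91.17])
d=k-p; th=np.arctan2(d[1],d[0])-np.arctan2(-132*np.sin(np.radians(157.5)),73-132*np.cos(np.radians(157.5)))
u=lambda a:np.array([np.cos(a),np.sin(a)])
A=((k-73*u(th))+(p-132*u(th+np.radians(157.5))))/2
def pose(c_deg,off,tipz): # finger at carousel angle c, tangential offset off from the head centre
    ph=th+np.radians(157.5+c_deg); xy=A+132*u(ph)+off*u(ph+np.pi/2)
    return [xy[0],xy[1],tipz+80], down(ph-np.pi/2)
E
python3 - <<'E'
from h import *
from station import env, viewer
P=viewer.camera_params("wrist");T=np.load("w1.npy")
print(env.tips_ahead,np.degrees(th),A)
print('hub px',proj([*A,53],P,T),'hole',proj([*(A+132*u(th+np.radians(202.5))),34],P,T))
ph=th+np.radians(157.5);print('tab top',proj([*(A+132*u(ph)+36.5*u(ph+np.pi/2)),90],P,T))
im=cv2.imread("pics/w1.png");cv2.imwrite("pics/w1c.png",cv2.resize(im[120:260,200:400],None,fx=4,fy=4,interpolation=cv2.INTER_CUBIC))
for c in(0,20,45): 
    pp,q=pose(c,12,66);print(np.round(pp),env.ik(pp,q))
E
```

```text
80.0 4.799712854653927 [572.82855253  85.04944387]
hub px [361.6503385  199.41151309] hole [259.57471884 234.03839965]
tab top [232.27574769 192.91927491]
[443. 114. 146.] [ 2.25112553e-01  4.52460184e-01  2.08547050e+00 -4.44089210e-16
  6.03661971e-01  5.34040842e-01]
[441.  68. 146.] [ 1.25672450e-01  4.41545266e-01  2.10911986e+00 -4.44089210e-16
  5.90927523e-01  8.55348886e-02]
[461.  14. 146.] [ 4.21820642e-03  4.55845575e-01  2.07814639e+00 -4.44089210e-16
  6.07600692e-01 -4.72251668e-01]
```

View pics/w1c.png

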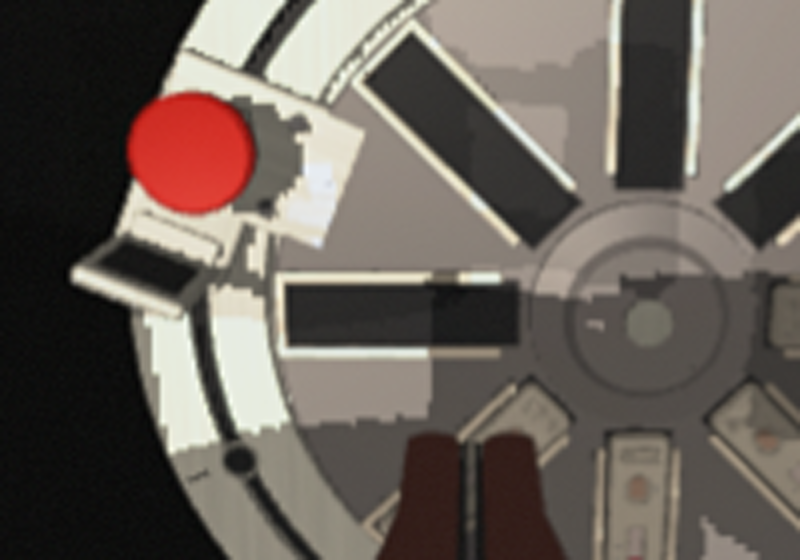

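The predicted hub (361.7,199.4) and hole (259.6,234.0) match the picture to about 1 px. Next is the press.

```bash
python3 - <<'E'
from h import *
from station import env, viewer
pp,q=pose(0,12,110); env.reach(pp,q)
pp,q=pose(0,12,80); env.move_l(pp,rate=60); env.hold(0.2)
s=env.read_state();f0=s['force'];print(s['time_s'],s['tool_pos'],f0)
pp,q=pose(0,12,64.5); r=env.move_l(pp,rate=15,f_stop=14)
env.hold(0.2);s=env.read_state();print(r,s['time_s'],s['tool_pos'],s['force']-f0)
cv2.imwrite("pics/w2.png",viewer.camera("wrist"))
E
```

```text
5.1667 [443.61598283 113.79469254 160.2447379 ] [-0.33517218 -0.53763507 -0.21627189]
True 6.2583 [443.64120227 113.86848194 146.24617455] [-0.6100993   1.14801806  8.70346943]
```

View pics/w2.png

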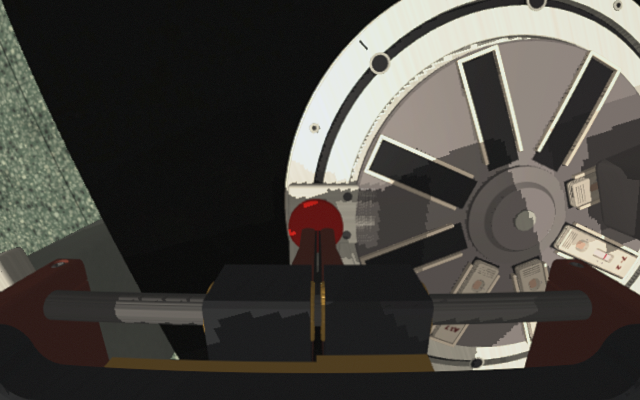

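The finger is on the head at (316,225), and the head is about 9.75 mm down at 8.7 N. Next I'll swing it in small arc steps while watching the force.

```bash
python3 - <<'E'
from h import *
from station import env, viewer
f0=np.array([-.335,-.538,-.216])
for c in (2,4,8,12,16,20,24,28,32,36):
    pp,q=pose(c,12,65.9); env.move_l(pp,q,rate=35)
    s=env.read_state();f=s['force']-f0
    t=u(th+np.radians(157.5+c)+np.pi/2)
    print(c,round(s['time_s'],2),round(s['tool_pos'][2]-80,2),'Ft %.1f Fz %.1f |F| %.1f'%(f[:2]@t,f[2],np.linalg.norm(f)))
    if abs(f[:2]@t)>12 or f[2]<5: print('stop');break
    if c in(4,36): cv2.imwrite(f"pics/sw{c}.png",viewer.camera("wrist"))
E
```

```text
2 6.59 66.24 Ft 0.5 Fz 9.3 |F| 9.3
4 6.88 66.23 Ft -0.1 Fz 10.3 |F| 10.4
8 7.34 66.22 Ft 0.9 Fz 10.5 |F| 10.6
12 7.76 66.22 Ft -0.1 Fz 10.1 |F| 10.2
16 8.18 66.21 Ft 0.5 Fz 10.9 |F| 11.0
20 8.59 66.22 Ft 1.0 Fz 11.0 |F| 11.2
24 9.01 66.22 Ft 0.7 Fz 10.9 |F| 11.3
28 9.43 66.22 Ft 0.8 Fz 11.6 |F| 11.8
32 9.84 66.22 Ft 0.9 Fz 10.4 |F| 10.7
36 10.26 66.21 Ft -0.2 Fz 10.5 |F| 10.7
```

View pics/sw36.png

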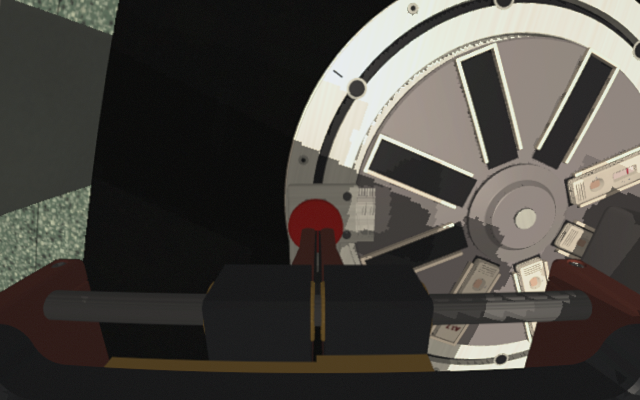

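The head is still under the finger at (316,222) and the carousel followed without slipping. Next I'll go to 42°, lift to let the plunger rub under the ring, then push the tab slowly until it locks.

```bash
python3 - <<'E'
from h import *
from station import env, viewer
for c in (39,42):
    pp,q=pose(c,12,65.9); env.move_l(pp,q,rate=35)
pp,q=pose(42,12,80); env.move_l(pp,q,rate=40); env.hold(0.2)
s=env.read_state();f0=s['force'];print(s['time_s'],s['tool_pos'],f0)
P=viewer.camera_params("wrist");np.save("w3.npy",wristT(s,P));cv2.imwrite("pics/w3.png",viewer.camera("wrist"))
E
```

```text
11.7083 [457.2854181   19.79795044 159.76843441] [-0.17451376  0.18441865 -0.56834658]
```

View pics/w3.png

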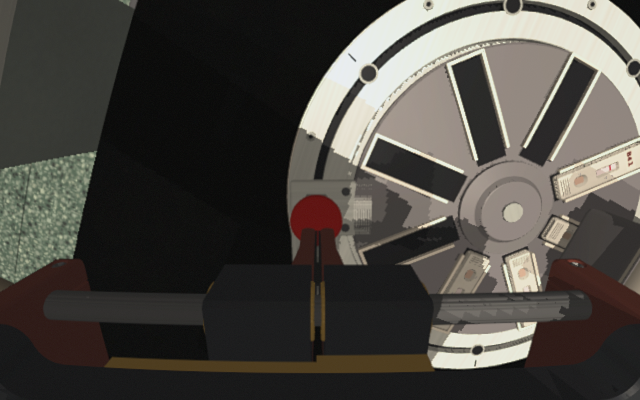

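The finger is clear and the head sits at (316,217), still short of the hole. Next is the slow push on the tab.

```bash
python3 - <<'E'
from h import *
from station import env, viewer
pp,q=pose(42,19,80); env.move_l(pp,q,rate=40); env.hold(0.15)
f0=env.read_state()['force']
for c in np.arange(40.5,46.6,0.5):
    pp,q=pose(c,24,80); r=env.move_l(pp,q,rate=8,f_stop=5)
    s=env.read_state();f=s['force']-f0;t=u(th+np.radians(157.5+c)+np.pi/2)
    v=s['tool_pos'][:2]-A
    print(c,r,round(s['time_s'],2),'finger ang %.2f'%((np.degrees(np.arctan2(v[1],v[0])-th-np.arctan2(24,132))-157.5)%360),'Ft %.1f'%(f[:2]@t),f.round(1))
    if r or f[:2]@t<-4: break
E
```

```text
40.5 False 12.59 finger ang 40.50 Ft -0.0 [ 0.5  0.2 -0.1]
41.0 False 12.89 finger ang 41.02 Ft -0.9 [-0.1  1.  -1.1]
41.5 False 13.19 finger ang 41.53 Ft -0.2 [ 0.3  0.3 -0.4]
42.0 False 13.49 finger ang 41.93 Ft -2.9 [-0.9  2.8 -0. ]
42.5 False 13.79 finger ang 42.62 Ft -0.6 [-0.4  0.4 -0.9]
43.0 False 14.09 finger ang 43.05 Ft 0.1 [ 1.2  0.5 -0.5]
43.5 False 14.39 finger ang 43.52 Ft -0.8 [ 0.1  0.9 -1. ]
44.0 False 14.69 finger ang 44.03 Ft -0.5 [ 0.6  0.9 -0.8]
44.5 False 14.99 finger ang 44.50 Ft -0.8 [-0.6  0.6 -0.4]
45.0 False 15.29 finger ang 44.93 Ft -3.1 [-1.1  2.9  0.1]
45.5 True 15.5 finger ang 45.02 Ft -2.1 [-0.1  2.3  0.9]
```

The push was stopped at 45.0°, which suggests it locked. I'll back off and check with the cameras.

```bash
python3 - <<'E'
from h import *
from station import env, viewer
pp,q=pose(44.5,16,80); env.move_l(pp,q,rate=40)
pp,q=pose(44.5,16,150); env.move_l(pp,q,rate=150)
env.reach([500,80,300],down(np.radians(95)));env.hold(.2)
P=viewer.camera_params("wrist");s=env.read_state();T=wristT(s,P);im=viewer.camera("wrist");cv2.imwrite("pics/w4.png",im);np.save("w4.npy",T)
print(s['time_s'])
for b in blobs(im,'red',40)[0]: 
    for z in (76,69): X=onz(b[0],P,T,z);v=X[:2]-A;print(b,z,X,'r %.1f ang %.2f'%(np.hypot(*v),np.degrees(np.arctan2(v[1],v[0])-th)%360))
im1=cv2.imread("pics/w1.png")
print('exp hole/head up/down px',[proj([*(A+132*u(th+np.radians(202.5))),z],P,T) for z in(34,76,69)])
x,y=[int(t) for t in proj([*(A+132*u(th+np.radians(202.5))),60],P,T)]
cv2.imwrite("pics/w4c.png",cv2.resize(im[max(0,y-70):y+70,max(0,x-100):x+100],None,fx=4,fy=4,interpolation=cv2.INTER_CUBIC))
t=viewer.camera("scene");cv2.imwrite("pics/s4.png",cv2.resize(t[170:250,250:390],None,fx=5,fy=5,interpolation=cv2.INTER_CUBIC))
P=viewer.camera_params("scene");print([b for b in blobs(t,'red')[0] if 260<b[0][0]<370],[proj([*(A+132*u(th+np.radians(202.5))),z],P,P['pose']) for z in(76,69)])
E
```

```text
17.25
(array([273.27, 233.54]), [259, 220, 29, 29, 657]) 76 [455.90009163  23.96054421  76.        ] r 131.9 ang 202.78
(array([273.27, 233.54]), [259, 220, 29, 29, 657]) 69 [455.03724388  21.00592169  69.        ] r 134.1 ang 203.73
(array([570.01, 267.34]), [555, 260, 38, 20, 150]) 76 [804.20416395   9.82645316  76.        ] r 243.3 ang 337.19
(array([570.01, 267.34]), [555, 260, 38, 20, 150]) 69 [811.34785839   6.54692719  69.        ] r 251.1 ang 336.98
exp hole/head up/down px [array([277.89101113, 219.98770172]), array([272.95415167, 233.04435341]), array([273.85869332, 230.65051524])]
[(array([263.61, 170.46]), [261, 166, 6, 9, 28]), (array([298.  , 219.67]), [293, 216, 11, 8, 63])] [array([297.76566595, 218.51865866]), array([297.81971862, 220.3998779 ])]
```

View pics/w4.png

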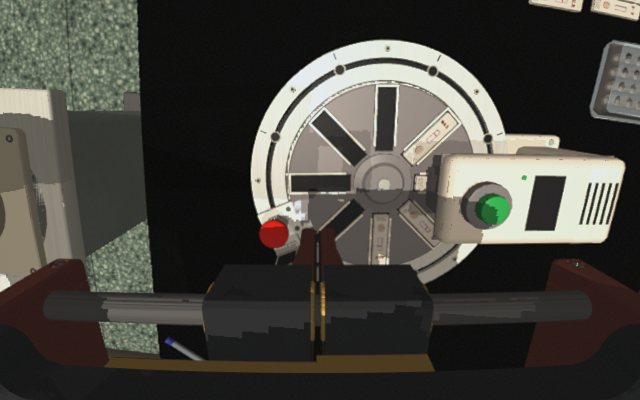

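View pics/s4.png

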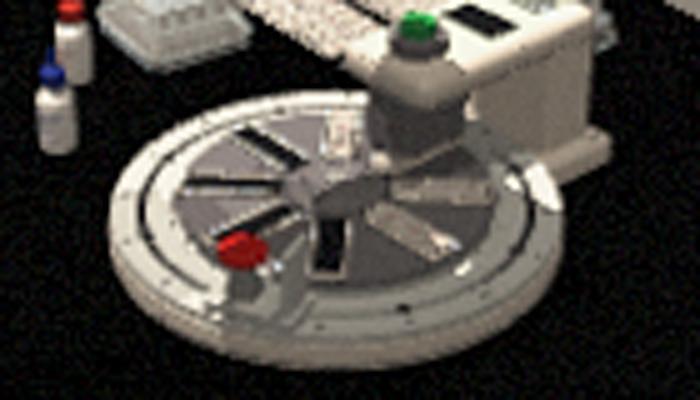

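The wrist view puts the head at (273,234), which fits "up" over the hole: r = 131.9 at z = 76. I'll cross-check the height against the scene camera's bias at the start, and in a close oblique wrist view.

```bash
python3 - <<'E'
from h import *
from station import env, viewer
P=viewer.camera_params("scene")
print('start pred up',proj([*(A+132*u(th+np.radians(157.5))),76],P,P['pose']),'seen 278.30 205.91; now seen 298.0 219.67 pred up 297.77 218.52, rub 297.82 220.40')
# tangential view: camera far out on the clockwise side at low height
pp,q=pose(45,-45,100); env.reach(pp,q); env.hold(.2)
P=viewer.camera_params("wrist");s=env.read_state();T=wristT(s,P);im=viewer.camera("wrist");cv2.imwrite("pics/w5.png",im)
h=A+132*u(th+np.radians(202.5))
print(s['time_s'],'pred up/rub',[proj([*h,z],P,T).round(1) for z in(76,69)],'dia px',[ (np.linalg.norm(proj([*(h+16*u(th)),z],P,T)-proj([*(h-16*u(th)),z],P,T))).round(1) for z in(76,69)])
for b in blobs(im,'red',100)[0]: print(b)
E
```

```text
start pred up [278.32182478 205.54136046] seen 278.30 205.91; now seen 298.0 219.67 pred up 297.77 218.52, rub 297.82 220.40
18.1583 pred up/rub [array([313.4, 287. ]), array([313.5, 281.8])] dia px [np.float64(44.5), np.float64(43.1)]
(array([604.47, 284.63]), [554, 260, 86, 56, 1229])
```

View pics/w5.png

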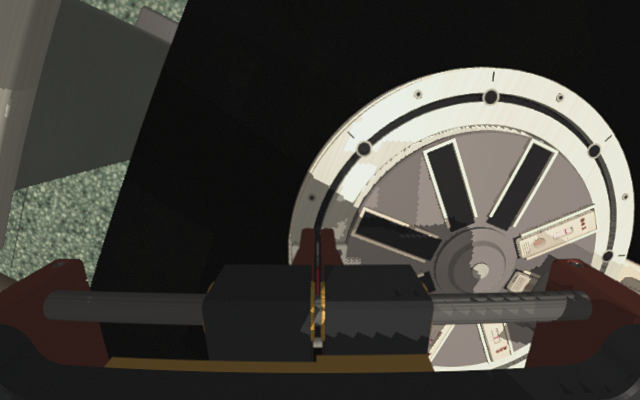

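The gripper hides the head in that view, and the scene view's bias doesn't settle it. A light touch on top of the head below its 4 N starting force will measure the height: 76 means up, 69 means rubbing.

```bash
python3 - <<'E'
from h import *
from station import env, viewer
pp,q=pose(45,0,95); env.move_l(pp,q,rate=100)
pp,q=pose(45,0,80); env.move_l(pp,q,rate=50);env.hold(.2)
f0=env.read_state()['force']
z=80
pp,q=pose(45,0,67.5); r=env.move_l(pp,rate=8,f_stop=3)
s=env.read_state();print(r,s['time_s'],s['tool_pos'][2]-80,(s['force']-f0).round(2))
env.hold(.15);s=env.read_state();print(s['tool_pos'][2]-80,(s['force']-f0).round(2))
E
```

```text
True 20.1833 75.89837253362467 [-1.03 -0.32  3.47]
75.91362850537911 [-0.72  0.9   3.07]
```

Contact came at 75.9 mm, so the plunger is fully up and locked in the next hole. Next is the green key.

```bash
python3 - <<'E'
from h import *
from station import env, viewer
P=viewer.camera_params("wrist");im=cv2.imread("pics/w4.png");T=np.load("w4.npy")
for b in blobs(im,'green',100)[0]: print(b[0],onz(b[0],P,T,145.5))
kk=A+73*u(th);print(kk)
pp,q=pose(45,0,195); env.move_l(pp,rate=200)
q=down(th+np.pi/2)
env.reach([*kk,195+80],q); env.move_l([*kk,150+80],rate=100);env.hold(.2)
f0=env.read_state()['force']
r=env.move_l([*kk,138.5+80],rate=10,f_stop=9);s=env.read_state();print(r,s['time_s'],s['tool_pos'],(s['force']-f0).round(2))
env.hold(.25);s=env.read_state();print(s['tool_pos'][2]-80,(s['force']-f0).round(2))
cv2.imwrite("pics/w6.png",viewer.camera("wrist"))
E
```

```text
[493.35 208.72] [645.49725237  91.03660621 145.5       ]
[645.57256187  91.15756187]
True 23.4333 [645.76231876  91.20027119 223.88496695] [ 0.18 -0.01  5.43]
143.8624119702601 [-0.34  0.56  5.63]
```

View pics/w6.png

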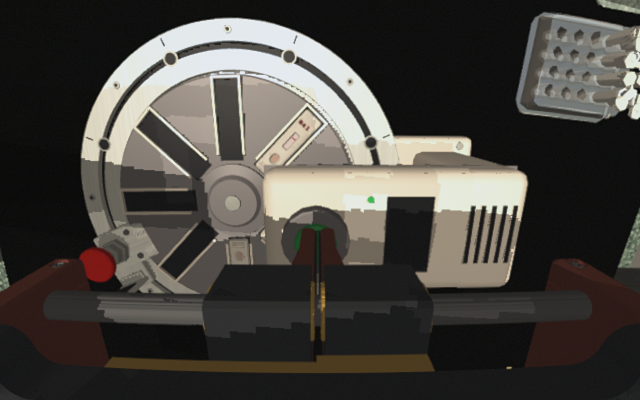

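The finger is centred on the key at (316,235), but the stop came at 143.9 mm, before the bottom. I'll continue gently and watch the force against depth.

```bash
python3 - <<'E'
from h import *
from station import env, viewer
kk=A+73*u(th)
for z in (143,142,141,140.2,139.5,139.0):
    r=env.move_l([*kk,z+80],rate=10,f_stop=10);env.hold(.1);s=env.read_state();print(z,r,round(s['time_s'],2),round(s['tool_pos'][2]-80,2),s['force'].round(2))
    if s['force'][2]>14: break
E
```

```text
143 False 24.08 143.81 [-2.53  0.68  7.97]
142 False 24.43 143.69 [-4.54 -1.21 15.21]
```

The contact is hard at 143.8 mm with only a small depth gained. I'll raise slowly and record force against height. A spring curve means the key was bottoming; a sudden loss means a rigid contact.

```bash
python3 - <<'E'
from h import *
from station import env, viewer
kk=A+73*u(th)
t=viewer.camera("scene");cv2.imwrite("pics/s6.png",cv2.resize(t[120:260,230:430],None,fx=4,fy=4,interpolation=cv2.INTER_CUBIC))
for z in (143.5,144.2,145,146,147,148,149,150,151):
    env.move_l([*kk,z+80],rate=10);env.hold(.1);s=env.read_state();print(z,round(s['time_s'],2),round(s['tool_pos'][2]-80,2),s['force'].round(2))
P=viewer.camera_params("wrist");cv2.imwrite("pics/w7.png",viewer.camera("wrist"))
E
```

```text
143.5 24.88 143.83 [-1.67  0.47  6.99]
144.2 25.23 144.21 [0.29 0.68 4.66]
145 25.58 145.05 [ 0.74 -0.09  4.39]
146 25.93 146.03 [1.31 0.14 4.15]
147 26.28 147.03 [2.32 0.01 3.6 ]
148 26.63 147.92 [2.14 0.46 2.04]
149 26.98 148.86 [-0.42  0.41  1.51]
150 27.33 149.82 [ 0.36 -0.17  1.55]
151 27.68 150.83 [-0.43 -0.66  0.48]
```

View pics/s6.png

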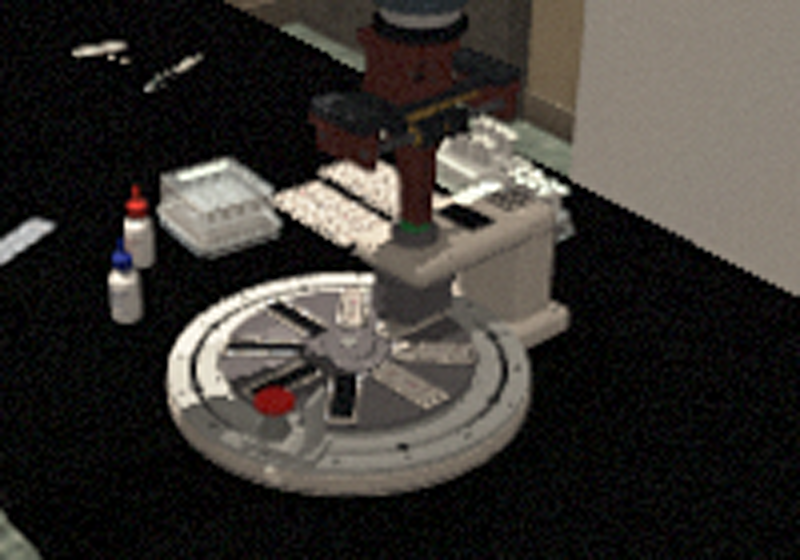

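View pics/w7.png

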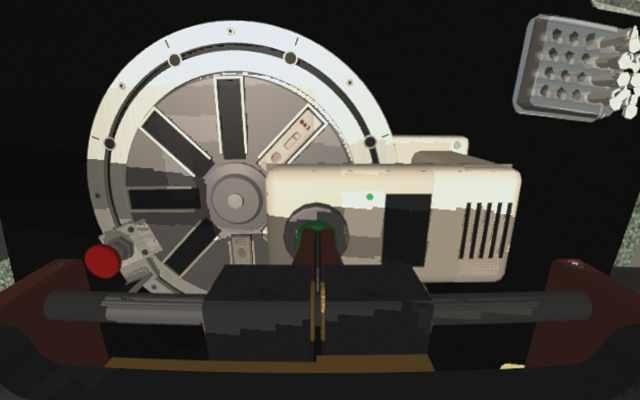

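On the way up the force follows a spring curve: 4.7 N at 144.2 mm, 1.5 N at 149.8 mm, then free. So the key made its full 6 mm stroke to a hard bottom. Its real top is about 4 mm higher than listed. I'll retreat, do a last check and hand in.

```bash
python3 - <<'E'
from h import *
from station import env, viewer
kk=A+73*u(th)
env.move_l([*kk,200+80],rate=150)
env.reach([500,80,310],down(np.radians(95)));env.hold(.2)
P=viewer.camera_params("wrist");s=env.read_state();T=wristT(s,P);im=viewer.camera("wrist");cv2.imwrite("pics/w8.png",im)
for c,z in(('red',76),('green',145.5),('green',150)):
  for b in blobs(im,c,150)[0]:
    X=onz(b[0],P,T,z);v=X[:2]-A;print(c,b,X.round(1),'r %.1f ang %.2f'%(np.hypot(*v),np.degrees(np.arctan2(v[1],v[0])-th)%360))
print(s['time_s'],s['force'])
t=viewer.camera("top");cv2.imwrite("pics/top8.png",t)
E
```

```text
red (array([271.84, 230.54]), [258, 217, 28, 28, 616]) [455.9  23.9  76. ] r 132.0 ang 202.79
green (array([482.73, 205.65]), [469, 192, 29, 29, 659]) [645.5  91.  145.5] r 73.0 ang 359.86
green (array([482.73, 205.65]), [469, 192, 29, 29, 659]) [642.8  92.1 150. ] r 70.3 ang 0.96
29.0583 [ 0.05377377 -0.34322735  0.49397143]
```

View pics/w8.png

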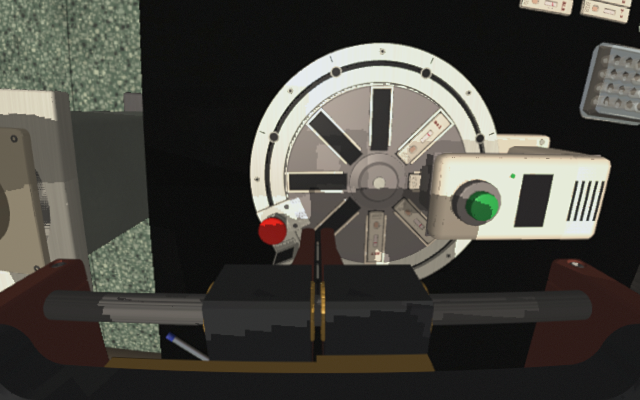

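The cameras put the key top at the listed 145.5 mm, while the force curve starts at about 150 mm, so these disagree. Before handing in I'll compare the pressed picture (w6) with the released one (w7).

```bash
python3 - <<'E'
from h import *
a=cv2.imread("pics/w6.png")[195:275,265:365];b=cv2.imread("pics/w7.png")[195:275,265:365]
cv2.imwrite("pics/cmp.png",cv2.resize(np.hstack([a,b]),None,fx=4,fy=4,interpolation=cv2.INTER_CUBIC))
E
```

```text
(no output)
```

View pics/cmp.png

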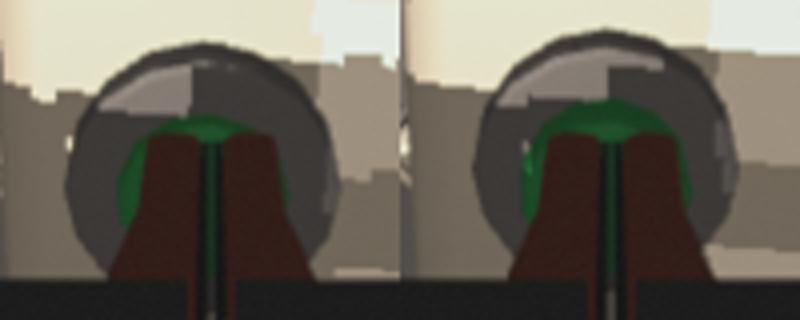

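```bash
python3 - <<'E'
from h import *
from station import viewer
P=viewer.camera_params("wrist");kk=A+73*u(th)
def far(X,r,z,T): # far edge (away from the camera) and left edge
    e=u(th+np.pi/2)
    return proj([*(X-r*e),z],P,T).round(1)
for n,zt in(('w6',223.86),('w7',230.83)):
    s=dict(orientation=down(th+np.pi/2),tool_pos=np.array([*kk,zt]));T=wristT(s,P)
    im=cv2.imread(f"pics/{n}.png");col=im[:,317].astype(int)
    print(n,'tip centre',proj([*kk,zt-80],P,T).round(1))
    for z in(139.5,143.8):print(' collar far edge z',z,far(kk,21,z,T),'left/right',[proj([*(kk+s_*21*u(th)),z],P,T).round(1) for s_ in(-1,1)])
    for z in(139.5,142,143.8,145.5,150):print(' key far z',z,far(kk,13,z,T))
    g=blobs(im,'green',20)[1]; h=cv2.cvtColor(im,cv2.COLOR_BGR2HSV).astype(int)
    m=(h[...,0]>45)&(h[...,0]<85)&(h[...,1]>100)
    for c in(310,314,322,326):
        print(' col',c,'green rows',np.where(m[200:260,c])[0][[0,-1]]+200 if m[200:260,c].any() else None)
E
```

```text
w6 tip centre [315.9 245.1]
 collar far edge z 139.5 [316.  273.3] left/right [array([280.9, 242. ]), array([351., 242.])]
 collar far edge z 143.8 [316.  276.9] left/right [array([280., 245.]), array([351.8, 245. ])]
 key far z 139.5 [316.  261.6]
 key far z 142 [315.9 263.6]
 key far z 143.8 [315.9 265. ]
 key far z 145.5 [315.9 266.4]
 key far z 150 [315.9 270.2]
 col 310 green rows [225 227]
 col 314 green rows [224 229]
 col 322 green rows [225 228]
 col 326 green rows [227 227]
w7 tip centre [315.9 245.1]
 collar far edge z 139.5 [316.  267.8] left/right [array([282.1, 237.4]), array([349.8, 237.4])]
 collar far edge z 143.8 [316.  271.2] left/right [array([281.4, 240.2]), array([350.5, 240.2])]
 key far z 139.5 [316.  256.5]
 key far z 142 [316.  258.3]
 key far z 143.8 [316.  259.6]
 key far z 145.5 [316.  260.9]
 key far z 150 [315.9 264.4]
 col 310 green rows [221 227]
 col 314 green rows [221 229]
 col 322 green rows [221 228]
 col 326 green rows [223 227]
```

```bash
python3 - <<'E'
from h import *
for n in('w6','w7'):
    im=cv2.imread(f"pics/{n}.png");
    print(n,[(r,im[r,318].tolist()) for r in range(200,236)])
    print([(c,im[238,c].tolist()) for c in list(range(278,300,1))])
E
```

```text
w6 [(200, [202, 227, 229]), (201, [203, 227, 230]), (202, [203, 227, 230]), (203, [204, 228, 231]), (204, [204, 230, 232]), (205, [151, 176, 181]), (206, [68, 77, 79]), (207, [50, 51, 55]), (208, [53, 55, 59]), (209, [56, 58, 63]), (210, [72, 76, 81]), (211, [70, 73, 78]), (212, [60, 62, 65]), (213, [56, 59, 62]), (214, [56, 59, 62]), (215, [56, 58, 61]), (216, [56, 58, 61]), (217, [56, 58, 62]), (218, [56, 58, 62]), (219, [56, 58, 62]), (220, [57, 58, 62]), (221, [56, 57, 62]), (222, [55, 57, 61]), (223, [46, 61, 47]), (224, [35, 64, 29]), (225, [34, 66, 26]), (226, [42, 75, 32]), (227, [44, 81, 35]), (228, [42, 80, 32]), (229, [41, 78, 30]), (230, [35, 62, 27]), (231, [29, 45, 25]), (232, [30, 45, 27]), (233, [29, 45, 24]), (234, [29, 45, 23]), (235, [29, 45, 23])]
[(278, [91, 103, 113]), (279, [90, 103, 112]), (280, [89, 101, 110]), (281, [75, 84, 91]), (282, [54, 56, 60]), (283, [54, 55, 59]), (284, [53, 56, 60]), (285, [56, 59, 62]), (286, [54, 56, 60]), (287, [55, 58, 62]), (288, [55, 58, 60]), (289, [55, 58, 61]), (290, [55, 58, 61]), (291, [55, 57, 60]), (292, [55, 58, 61]), 
[... 700 characters left out ...]
25, [38, 70, 27]), (226, [44, 79, 34]), (227, [44, 80, 33]), (228, [42, 79, 32]), (229, [40, 76, 29]), (230, [34, 61, 27]), (231, [30, 45, 26]), (232, [29, 44, 23]), (233, [27, 44, 24]), (234, [29, 45, 24]), (235, [30, 45, 26])]
[(278, [90, 104, 112]), (279, [91, 103, 113]), (280, [90, 103, 112]), (281, [92, 104, 114]), (282, [88, 99, 108]), (283, [65, 71, 76]), (284, [54, 56, 60]), (285, [54, 57, 61]), (286, [55, 57, 60]), (287, [54, 57, 60]), (288, [54, 57, 61]), (289, [54, 57, 60]), (290, [55, 58, 61]), (291, [54, 57, 59]), (292, [55, 58, 61]), (293, [56, 58, 61]), (294, [51, 57, 56]), (295, [39, 61, 37]), (296, [37, 74, 27]), (297, [44, 91, 33]), (298, [38, 76, 28]), (299, [38, 72, 30])]
```

```bash
python3 - <<'E'
from h import *
from station import viewer
P=viewer.camera_params("wrist");kk=A+73*u(th);e=u(th+np.pi/2)
for n,zt in(('w6',223.86),('w7',230.83)):
    T=wristT(dict(orientation=down(th+np.pi/2),tool_pos=np.array([*kk,zt])),P)
    print(n,'collar near top',[(z,proj([*(kk+21*e),z],P,T)[1].round(1)) for z in(139.5,143.8)],'key near',[(z,proj([*(kk+13*e),z],P,T)[1].round(1)) for z in(139.5,141,142,143.8,145.5,150)],'tip edge',[proj([*(kk+10*e),zt-80+d],P,T)[1].round(1) for d in(0,)])
E
```

```text
w6 collar near top [(139.5, np.float64(208.6)), (143.8, np.float64(210.8))] key near [(139.5, np.float64(221.6)), (141, np.float64(222.5)), (142, np.float64(223.1)), (143.8, np.float64(224.1)), (145.5, np.float64(225.2)), (150, np.float64(228.1))] tip edge [np.float64(229.1)]
w7 collar near top [(139.5, np.float64(205.1)), (143.8, np.float64(207.2))] key near [(139.5, np.float64(217.6)), (141, np.float64(218.5)), (142, np.float64(219.0)), (143.8, np.float64(220.0)), (145.5, np.float64(221.0)), (150, np.float64(223.7))] tip edge [np.float64(229.1)]
```

Between w6 and w7 the visible green side of the key grows from about 2.8 px to 6.2 px. That is 6 mm of travel, which agrees with the force curve, so the key went right down and came back up. The last wrist view shows the red head up at (272,231), r = 132.0 and 202.8°. Cassettes are in their nests and the arm is clear, so I'm handing in.

```bash
python3 - <<'E'
from station import env, workorder
workorder.sign_off(); print(env.read_state()['time_s'])
E
```

```text
the job is handed in; nothing more can be done
the job is handed in; nothing more can be done
```

I indexed the carousel one station counter-clockwise, locked it in the next hole, then pressed the green key fully and let it spring back. The job is handed in at about 29 s on the robot's clock.

- **Plunger and swing:** I pressed the plunger to 66.2 mm at about 9–11 N and held it down through a 42° swing. I then released it and pushed the tab slowly until it locked at 45.0°.
- **Lock check:** A 3 N touch found the head at 75.9 mm, so it is fully up. The last wrist picture puts it 132.0 mm from the axis at 202.8°; the hole is at 202.5°.
- **Key press:** The key travelled about 6 mm to a hard stop, where I pressed with up to about 15 N, then sprang back. The force curve and the pressed and released pictures both show this.
- **Cassettes and table:** In the last wrist picture the cassettes in view are in their nests. I took a last top picture but did not examine it, so the other items on the table were not checked again.

**Disagreements:**
- **Key height:** The key's force began near 150 mm and it bottomed near 143.8 mm, about 4 mm above the listed 145.5 and 139.5 mm. The overhead camera positions fitted the listed height better.
- **Stray views:** The scene camera could not settle the plunger's height, and the gripper hid the head in one wrist view, so I relied on the touch.

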